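# Turn the row of cut stubs round into the welding rack

## Task

Move the four sawn steel stubs from the plywood rack with the black pockets into the empty grey metal rack, one to a pocket, in reverse order: as seen from the robot, the one now at the left end goes to the right end of the other rack, the second from the left goes second from the right, and so on, so that the last piece cut is welded first. Set each down gently, without dropping it, and leave all four standing upright on the pocket floors.

Things in the scene. Friction and masses are not known exactly. Their poses are not given: they have to be found in the camera images.
- round_tube_center (a point): Stub of round steel tube, 36 mm outside diameter, 3 mm wall. 90 mm long, standing on end, about 0.22 kg. The point is the centre of its outline, half-way up (45 mm); z runs up the piece; at the start its x lies within 0.2 rad of the cut rack's x.
- square_tube_center (a point): Stub of square steel tube, 32 x 32 mm outside, 3 mm wall. 90 mm long, standing on end, about 0.24 kg. The point is the centre of its outline, half-way up (45 mm); z runs up the piece; at the start its x lies within 0.2 rad of the cut rack's x.
- channel_center (a point): Stub of steel U-channel, outline 36 mm (its x) by 30 mm (its y), 4 mm thick: legs at x = +-16 mm, web on the -y side, open to +y; grasp along its x, across the legs. 90 mm long, standing on end, about 0.26 kg. The point is the centre of its outline, half-way up (45 mm); z runs up the piece; at the start its x lies within 0.2 rad of the cut rack's x.
- flat_bar_center (a point): Stub of solid steel flat bar, 16 mm (its x) by 36 mm (its y). 90 mm long, standing on end, about 0.4 kg. The point is the centre of its outline, half-way up (45 mm); z runs up the piece; at the start its x lies within 0.2 rad of the cut rack's x.
- nest0: The pocket of the cut rack in which the round tube stands at the start: fixed square black-painted pen, 54 x 54 mm clear inside, 60 mm outside, 24 mm high, floor 3 mm. Origin at the centre of its underside, 12 mm above the table. The four pockets look alike; their order along the rack changes from start to start.
- nest1: The pocket of the cut rack in which the square tube stands at the start: fixed square black-painted pen, 54 x 54 mm clear inside, 60 mm outside, 24 mm high, floor 3 mm. Origin at the centre of its underside, 12 mm above the table. The four pockets look alike; their order along the rack changes from start to start.
- nest2: The pocket of the cut rack in which the channel stands at the start: fixed square black-painted pen, 54 x 54 mm clear inside, 60 mm outside, 24 mm high, floor 3 mm. Origin at the centre of its underside, 12 mm above the table. The four pockets look alike; their order along the rack changes from start to start.
- nest3: The pocket of the cut rack in which the flat bar stands at the start: fixed square black-painted pen, 54 x 54 mm clear inside, 60 mm outside, 24 mm high, floor 3 mm. Origin at the centre of its underside, 12 mm above the table. The four pockets look alike; their order along the rack changes from start to start.
- cut_rack: The full rack: a fixed plywood board 84 x 284 x 12 mm on the table, with the four black pockets in a row along its y (left, seen from the robot), 66 mm apart, at y = +99, +33, -33 and -99 mm. Origin at the centre of its underside, on the table. It may stand on the robot's left or right, turned by up to 0.25 rad.
- weld_rack: The empty rack: fixed grey base 76 x 276 x 12 mm, four bright metal pockets in a row along its y (left, seen from the robot) at y = +99, +33, -33, -99 mm, x = 0; each 54 x 54 mm clear inside, 60 mm outside, floor 15 mm and rim 36 mm above its origin (centre of underside, on the table). A piece standing in it has its centre 60 mm above the table. Other side from the cut rack; turned up to 0.25 rad.
Things that resemble listed ones, but are neither listed nor needed, are in the scene too. Leave any green or turquoise look-alike of the part that bears round_tube_center alone. What is shaped like the part that bears flat_bar_center but yellow is not meant.

How it is judged:
By the outcome, as a careful person would: the job done as asked, in the order asked, and still so for the second after the job is handed in, with the robot touching nothing.
It also fails if it takes over 115 s, if anything falls off the work surface, if the arm or the gripper's body presses on something with over 40 N, if the wrist force passes 120 N, or if a joint passes its speed limit or range.

## Robot

A 7-joint arm with a two-finger parallel gripper is mounted at the origin on the work surface. World frame = base frame: x ahead of the robot, y to its left, z up, the work surface at z = 0. Lengths are in m, angles in rad, forces in N, time in s.
With the tool pointing down it reaches from about 0.425 to 0.825 m from the base axis. Payload 3.6 kg.
Tool frame: the origin (TCP) lies midway between the tips of the shut fingers; the grasp point (between the pads) lies 19 mm behind it; z points along the fingers, y is the line along which they close (so a half turn about z gives the same grasp; the last joint's range is limited). The gripper opens to 93 mm and grips with 3 to 60 N. Pads are 15 mm wide; open, the fingers measure 128 mm over their backs; the gripper's body (75 mm by 188 mm) begins 65 mm behind the grasp point.
Start: joints at [-1.133, 0.615, -0.013, 1.423, 0.008, 1.103, -0.04], TCP at [0.291, 0.581, 0.219] pointing down, gripper open.
Joint ranges: [-3.12, 3.12], [-0.3, 2.06], [-1.34, 1.32], [0.26, 2.42], [-1.36, 4.5], [0.01, 1.98], [-2.84, 2.84]. Speed limits (rad/s): [2.79, 2.79, 3.14, 3.14, 3.14, 3.14, 3.14].

## Interface

Orientations are given as a unit quaternion [w, x, y, z].
In Python, from station import monitor, grab_frame, workorder gives the robot as it stands. The module is installed in compiled form; this text tells all that it offers.
- The arm moves only by the tool drive_tool, never from a script. Its argument "rows" is a list that holds one entry, the list of rows, each a list of 7 numbers: the turn, a rotation vector about the tool's x, y, z in degrees, then the shift along the tool's x, y, z in m, then the gripper command: -1 is fully open, 1 is shut, values between are in proportion. A call has 1 to 20 rows; each row shifts and turns the commanded pose from where the row before left it, along the tool's axes as they then stand; what a row does not reach is not made up. A row lasts 1/8 s, in which the tool goes at most 62.5 mm and 10.7 degrees, less where a joint would pass 70% of its speed; a pose out of reach is approached as far as the arm can. A call is refused whole if a number of a shift passes 0.0625 or a number of a turn 10.7, either way. A call with a gripper value outside its range is refused whole. The fingers move at their own pace and stop on an object; the grip force is fixed at half the most. Time passes only in rows, so rows that do not move let the fingers close. It gives the time, the measured TCP pose, the force, the opening and the grip force at its end, in the units of the state.
- monitor.observe(): the state, without advancing time (a new reading comes with each control period).
- grab_frame(name): name is "side" or "top" or "wrist"; returns a dict with "image" (420x560x3 uint8, blue, green, red), "fx", "fy", "cx", "cy" (pixels), "k1" (the pictures are not rectified: a ray, as slopes to the right and down, at radius r is drawn at 1 + k1 r^2 times it, then the intrinsics apply), "eye" and "rotation" of the camera in the world. Camera axes: x right, y down, z forward; pixel columns grow to the right and rows downward; lengths in m; the calibration is good to about 2 mm. A picture is of the moment at which its call begins. There is no depth.
- workorder.close_job(): hands the job in; it is judged then, once.
The state is a dict: "t": time; "q": joint angles; "joint_velocities": joint speeds; "effort": joint torques, N m; "tcp_pos": TCP position; "orientation": TCP orientation; "wrist_force": force on the tool from outside, world axes, zero at the start; "wrist_torque": the same for the moment, N m; "opening": opening from 0.0 (shut) to 1.0 (fully open); "grasp_force": force on a finger pad.
Only numpy, scipy, OpenCV 4.12 (cv2) and the standard library are available. Lean on these libraries where they do the work, as an engineer would, in place of code of your own. Each camera call takes 0.05 s, during which the arm holds its last target. There are 200 camera calls.

## Working session

There is one attempt and no reset: what is moved stays moved. The work goes in short steps, Python scripts to look and compute and a tool call to move; the robot and the scene stay as the last step left them, time stands still between calls to the robot, and variables do not carry over. Pictures are saved under pics/ and viewed, at most 14 in all, crops included, and the job is handed in when it is done.

Besides the shell and the picture viewer there is one more tool, called after ">>>" as a command line: name --argument value ..., lists and objects as JSON in quotes. drive_tool: Moves the arm, as the interface text tells. Its arguments: {"type":"object","properties":{"rows":{"type":"array","items":{"type":"array","items":{"type":"array","items":{"type":"number"}}}}},"required":["rows"]}

```bash
mkdir -p pics; cat > h.py <<'E'
import numpy as np, cv2
from scipy.spatial.transform import Rotation as R
from station import monitor, grab_frame, workorder
def snap(name,fn):
    f=grab_frame(name); cv2.imwrite('pics/'+fn+'.png',f['image'])
    im=f.pop('image'); np.save('pics/'+fn+'.npy',f,allow_pickle=True); return im,f
def load(fn): return np.load('pics/'+fn+'.npy',allow_pickle=True).item()
def px2w(f,uv,z):
    K=np.array([[f['fx'],0,f['cx']],[0,f['fy'],f['cy']],[0,0,1.]])
    s=(np.array(uv,float)-[f['cx'],f['cy']])/[f['fx'],f['fy']]
    p=s.copy()
    for _ in range(20): p=s/(1+f['k1']*(p**2).sum(-1,keepdims=True))
    d=np.c_[p,np.ones(len(p))]@np.array(f['rotation']).reshape(3,3).T
    e=np.array(f['eye']); return e+d*((z-e[2])/d[:,2:])
def w2px(f,P):
    c=(np.array(P)-f['eye'])@np.array(f['rotation']).reshape(3,3); s=c[:,:2]/c[:,2:]
    s=s*(1+f['k1']*(s**2).sum(1,keepdims=True)); return s*[f['fx'],f['fy']]+[f['cx'],f['cy']]
E
python3 - <<'E'
from h import *
for n in('top','side'):
    im,f=snap(n,n); print(n,f)
print(monitor.observe())
E
```

```text
top {'fx': 406.25354946919146, 'fy': 406.25354946919146, 'cx': 276.7831724663435, 'cy': 206.35777765403154, 'k1': -0.04264865850314058, 'eye': array([ 0.50380863, -0.04309258,  0.96821911]), 'rotation': array([-0.02022134,  0.71346843, -0.69958141,  0.03376012])}
side {'fx': 468.8294494053855, 'fy': 468.8294494053855, 'cx': 285.26982970275384, 'cy': 211.80945898254745, 'k1': 0.02289880458305004, 'eye': array([ 0.20817539, -0.78844014,  0.62948417]), 'rotation': array([-0.45707669,  0.86237951, -0.19394123,  0.09883962])}
{'t': 0.1, 'q': array([-1.13350989,  0.61582065, -0.01260577,  1.42470182,  0.00811395,
        1.10342407, -0.04040792]), 'joint_velocities': array([-1.26767560e-03, -3.58535505e-03, -6.48630034e-04, -4.36167629e-03,
        3.78162447e-05, -2.74767757e-04, -1.38733395e-04]), 'effort': array([-3.37547283e-05, -4.60042620e+01,  2.09327540e-01, -1.66243637e+01,
       -6.12615282e-02,  1.70329423e-02,  9.44838439e-05]), 'tcp_pos': array([0.29045274, 0.58070787, 0.21761047]), 'orientation': array([-2.41700031e-04,  2.29793651e-01,  9.73238692e-01, -1.12606400e-03]), 'wrist_force': array([-0.14906643,  0.00944805, -0.00965916]), 'wrist_torque': array([-0.0033    , -0.02103343, -0.01021455]), 'grasp_force': 0.0, 'opening': 1.0035141645222518}
```

View pics/top.png

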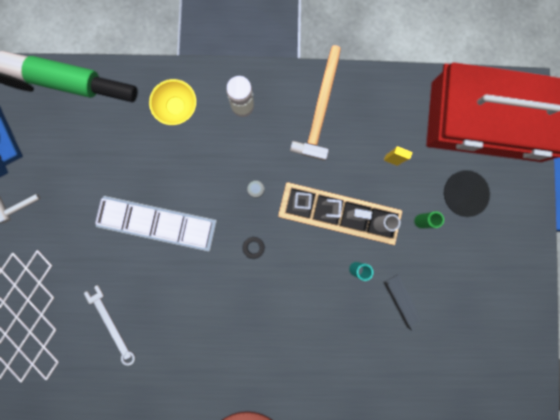

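View pics/side.png

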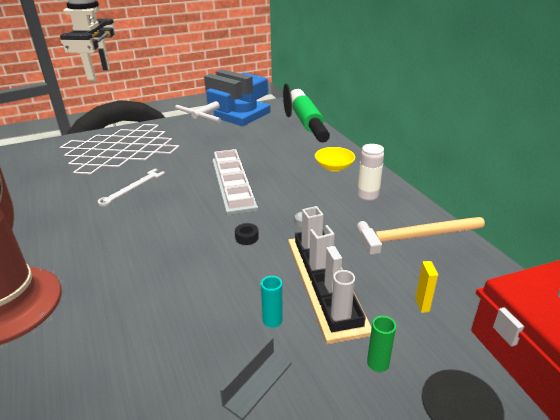

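The top view shows the cut rack at about (340,213), holding square, channel, flat and round from left to right. The empty weld rack is at about (156,223). The side view agrees; a green and a turquoise tube and a yellow bar stand nearby. I'll enlarge both racks.

```bash
python3 - <<'E'
s=open('h.py').read()
s=s.replace("np.array(f['rotation']).reshape(3,3)","rot(f)").replace("def snap","def rot(f):\n    q=f['rotation']; return R.from_quat([q[1],q[2],q[3],q[0]]).as_matrix()\ndef snap")
open('h.py','w').write(s)
from h import *
im=cv2.imread('pics/top.png')
a=cv2.resize(im[185:260,85:225],None,fx=5,fy=5,interpolation=cv2.INTER_CUBIC)[:300*2]
b=cv2.resize(im[175:250,270:410],None,fx=5,fy=5,interpolation=cv2.INTER_CUBIC)
cv2.imwrite('pics/ca.png',a);cv2.imwrite('pics/cb.png',b)
E
```

```text
(no output)
```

View pics/ca.png

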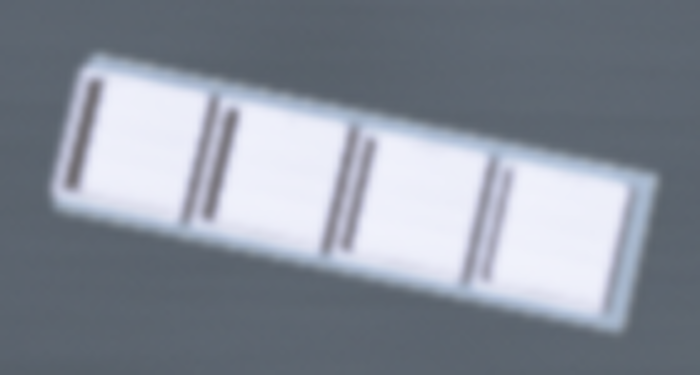

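View pics/cb.png

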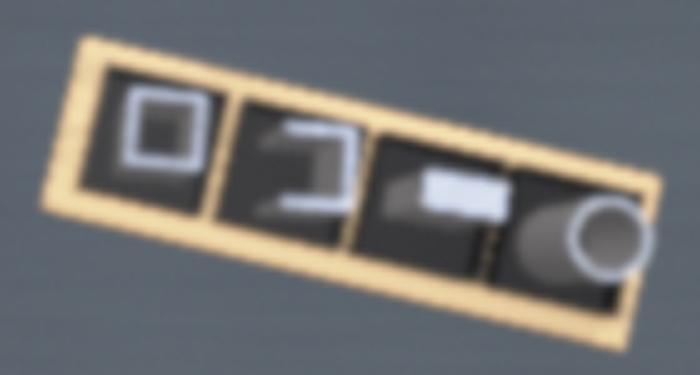

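```bash
python3 - <<'E'
from h import *
f=load('top')
c=lambda p,o:(np.array(p,float)+.5)/5-.5+o
cb=np.array([270,175]);ca=np.array([85,185])
P=px2w(f,c([[85,37],[660,178],[627,350],[42,208]],cb),.012);print(P[:,:2].round(4),P.mean(0))
for a,b in((0,1),(3,2),(0,3),(1,2)): d=P[a]-P[b]; print(np.linalg.norm(d),np.arctan2(d[1],d[0]))
print('pieces sq ch fl ro');print(px2w(f,c([[166,130],[319,167],[466,194],[610,238]],cb),.105).round(4))
W=px2w(f,c([[95,58],[657,176],[622,330],[55,208]],ca),.012);print(W[:,:2].round(4))
for a,b in((0,1),(3,2),(1,2)): d=W[a]-W[b]; print(np.linalg.norm(d),np.arctan2(d[1],d[0]))
# rims: far left pocket outline at z=.036: inner floor right edge of last etc
d=W[0]-W[1]+W[3]-W[2];th=np.arctan2(d[1],d[0])-np.pi/2
Rz=R.from_euler('z',th).as_matrix()
o=(W[1]+W[2])/2+Rz@[0,.138,0];o[2]=0
print('weld',o,th)
L=[[0,y,.015] for y in(.099,.033,-.033,-.099)]
print('pockets',(o+np.array(L)@Rz.T).round(4))
pts=o+np.array([[sx*.03,y,.036] for y in(.129,.069,-.069,-.129) for sx in(1,-1)])@Rz.T
im=cv2.resize(cv2.imread('pics/top.png')[185:260,85:225],None,fx=5,fy=5,interpolation=cv2.INTER_CUBIC)
for u in w2px(f,pts): cv2.circle(im,tuple(((u-ca+.5)*5-.5).round().astype(int).tolist()),3,(0,0,255),-1)
cv2.imwrite('pics/chk.png',im)
print(P.mean(0),[ (P.mean(0)+R.from_euler('z',th).apply([0,y,0])).round(4)[:2] for y in(.099,.033,-.033,-.099)])
s=monitor.observe();q=s['orientation'];print(R.from_quat([q[1],q[2],q[3],q[0]]).as_matrix().round(3))
E
```

```text
[[ 0.6356 -0.0829]
 [ 0.574  -0.3584]
 [ 0.4921 -0.3423]
 [ 0.554  -0.064 ]] [ 0.5639223  -0.21191596  0.012     ]
0.28227692607131194 1.3509621969011734
0.2850551395233626 1.3520360214290892
0.08380666963009849 -0.227436545757748
0.08352559111479149 -0.1941993926050395
pieces sq ch fl ro
[[ 0.5835 -0.1144  0.105 ]
 [ 0.569  -0.1801  0.105 ]
 [ 0.5587 -0.2435  0.105 ]
 [ 0.541  -0.3059  0.105 ]]
[[0.5929 0.3492]
 [0.5426 0.0815]
 [0.4702 0.0958]
 [0.5217 0.3645]]
0.27230392672697895 1.3849365174237211
0.2736185869669935 1.3816233312029276
0.07373640546449915 -0.19426449966452689
weld [0.53210747 0.22424323 0.        ] -0.18752039180063074
pockets [[0.5506 0.3215 0.015 ]
 [0.5383 0.2567 0.015 ]
 [0.526  0.1918 0.015 ]
 [0.5137 0.127  0.015 ]]
[ 0.5639223  -0.21191596  0.012     ] [array([ 0.5824, -0.1147]), array([ 0.5701, -0.1795]), array([ 0.5578, -0.2443]), array([ 0.5455, -0.3092])]
[[-0.894  0.447 -0.001]
 [ 0.447  0.894 -0.002]
 [-0.    -0.002 -1.   ]]
```

View pics/chk.png

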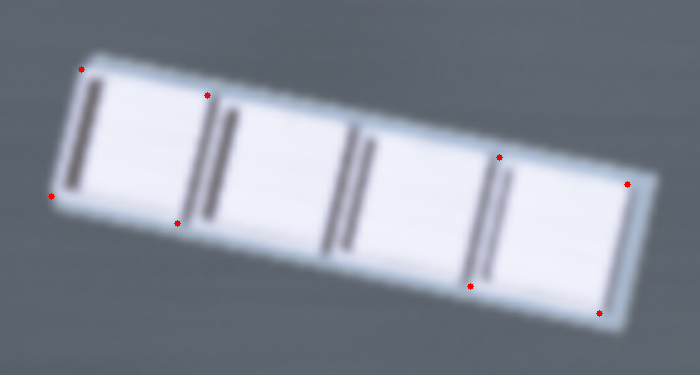

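>>> drive_tool --rows '[[[0,0,10.2,0,0,0,-1],[0,0,10.2,0,0,0,-1],[0,0,10.2,0,0,0,-1],[0,0,10.2,0,0,0,-1],[0,0,10.2,0,0,0,-1],[0,0,10.2,0,0,0,-1],[0,0,10.2,0,0,0,-1],[0,0,0,0,0,0,-1]]]'

```text
t: 1.1
tcp_pos: [0.2903, 0.5811, 0.218]
orientation: [0.0, 0.754, 0.657, -0.001]
wrist_force: [0.4, -0.2, -0.3]
opening: 1.0
grasp_force: 0.0
```

>>> drive_tool --rows '[[[0,0,0,-0.0467,0.0238,-0.005,-1],[0,0,0,-0.0467,0.0238,-0.005,-1],[0,0,0,-0.0467,0.0238,-0.005,-1],[0,0,0,-0.0467,0.0238,-0.005,-1],[0,0,0,-0.0467,0.0238,-0.005,-1],[0,0,0,-0.0467,0.0238,-0.005,-1],[0,0,0,-0.0467,0.0238,-0.005,-1],[0,0,0,-0.0467,0.0238,-0.005,-1],[0,0,0,-0.0467,0.0238,-0.005,-1],[0,0,0,-0.0467,0.0238,-0.005,-1],[0,0,0,-0.0467,0.0238,-0.005,-1],[0,0,0,-0.0467,0.0238,-0.005,-1],[0,0,0,-0.0467,0.0238,-0.005,-1],[0,0,0,-0.0467,0.0238,-0.005,-1],[0,0,0,-0.0467,0.0238,-0.005,-1],[0,0,0,-0.0467,0.0238,-0.005,-1],[0,0,0,0,0,0,-1],[0,0,0,0,0,0,-1]]]'

```text
t: 3.35
tcp_pos: [0.564, -0.2105, 0.2981]
orientation: [-0.001, 0.754, 0.657, 0.0]
wrist_force: [-0.3, 0.8, -0.3]
opening: 1.0
grasp_force: 0.0
```

```bash
cat >> h.py <<'E'
def go(xy,z,yaw=None):
    s=monitor.observe();q=s['orientation'];M=R.from_quat([q[1],q[2],q[3],q[0]]).as_matrix()
    y=np.arctan2(M[1,1],M[0,1]); d=np.array([*xy,z])-s['tcp_pos']
    print('tcp',s['tcp_pos'].round(4),'yaw',round(np.degrees(y),2),'shift',(M.T@d).round(4),'tilt',M[:2,2].round(3),'F',s['wrist_force'].round(1),'op',round(s['opening'],3),'g',round(float(s['grasp_force']),1),'t',s['t'])
E
python3 - <<'E'
from h import *
im,f=snap('wrist','w1'); go((.5835,-.1144),.22)
E
```

```text
tcp [ 0.5642 -0.2096  0.2982] yaw -7.78 shift [0.0968 0.0063 0.0784] tilt [-0.001  0.002] F [-0.9  0.1 -0.4] op 0.999 g 0.0 t 3.4
```

View pics/w1.png

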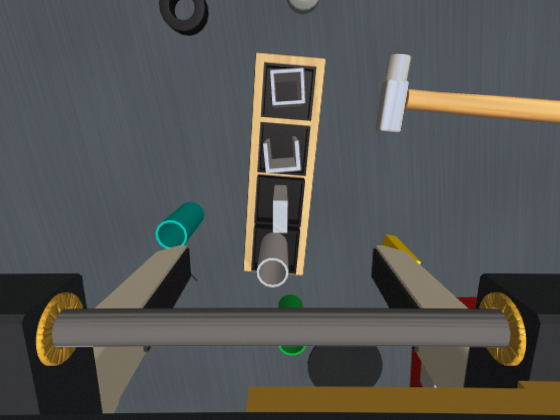

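The wrist view shows, from top to bottom, square (288,87), channel (282,155), flat (281,208) and round (273,271). I'll enlarge it to read the corners.

```bash
python3 - <<'E'
from h import *
im=cv2.imread('pics/w1.png')
c=im[55:295,240:330]; a=c[:120];b=c[120:]
cv2.imwrite('pics/cw.png',cv2.resize(np.hstack([a,b]),None,fx=4.4,fy=4.4,interpolation=cv2.INTER_CUBIC))
E
```

```text
(no output)
```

View pics/cw.png

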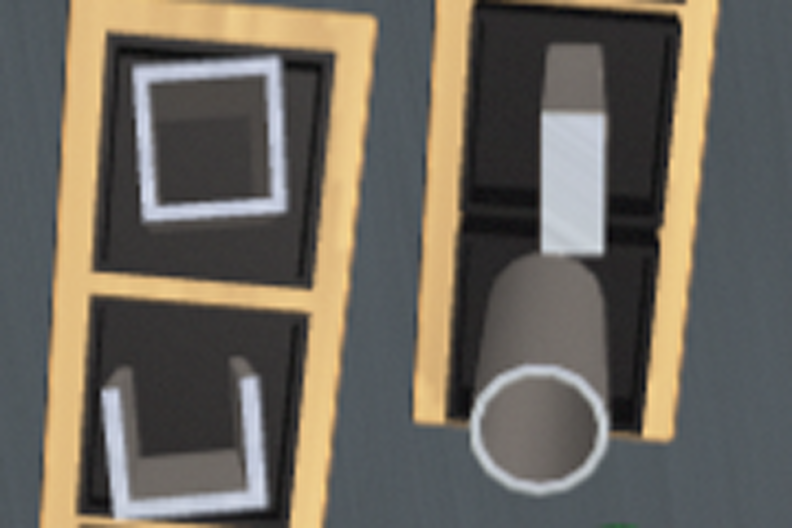

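```bash
python3 - <<'E'
from h import *
f=load('w1')
def c(p,k):
    p=(np.array(p,float)+.5)/4.4-.5+[240,55]
    return p+([-90,120] if k else [0,0])
S={'sq':(c([[132,67],[279,57],[287,212],[144,221]],0)),'ch':c([[103,387],[258,375],[268,509],[117,518]],0),'fl':c([[541,111],[606,113],[604,255],[541,254]],1)}
for n,p in S.items():
    P=px2w(f,p,.105);x=P[1]-P[0]+P[2]-P[3];y=P[0]-P[3]+P[1]-P[2]
    print(n,P.mean(0).round(4),'size',np.linalg.norm(x)/2,np.linalg.norm(y)/2,'yaw x',np.degrees(np.arctan2(x[1],x[0])),'yaw y-90',np.degrees(np.arctan2(y[1],y[0]))-90)
print('ro',px2w(f,c([[540,430]],1),.105).round(4))
E
```

```text
sq [ 0.5838 -0.1113  0.105 ] size 0.031957212019043 0.032037176071286054 yaw x -4.3123416839360615 yaw y-90 -3.564337301725047
ch [ 0.5696 -0.1771  0.105 ] size 0.0355496545255752 0.030612513000080745 yaw x -3.921796029708314 yaw y-90 -2.530432657597075
fl [ 0.5587 -0.2398  0.105 ] size 0.015529408230528006 0.035918478309403985 yaw x -9.179836488479328 yaw y-90 -8.233478907822047
ro [[ 0.5416 -0.3028  0.105 ]]
```

>>> drive_tool --rows '[[[0,0,-3.8,0,0,0,-1],[0,0,0,0.049,0.0063,0.04,-1],[0,0,0,0.049,0.0063,0.04,-1],[0,0,0,0,0,0.02,-1],[0,0,0,0,0,0,-1],[0,0,0,0,0,0,-1]]]'

```text
t: 4.15
tcp_pos: [0.584, -0.1165, 0.2013]
orientation: [0.001, 0.732, 0.681, 0.0]
wrist_force: [0.0, 0.5, 0.4]
opening: 0.999
grasp_force: 0.0
```

```bash
python3 -c "
from h import *
go((.5837,-.1128),.062)"
```

```text
tcp [ 0.584  -0.1165  0.2013] yaw -4.15 shift [ 0.0038 -0.0008  0.1393] tilt [ 0.002 -0.001] F [0.  0.5 0.4] op 0.999 g 0.0 t 4.15
```

>>> drive_tool --rows '[[[0,0,0,0.0035,-0.0005,0.03,-1],[0,0,0,0,0,0.04,-1],[0,0,0,0,0,0.04,-1],[0,0,0,0,0,0.029,-1],[0,0,0,0,0,0,-1],[0,0,0,0,0,0,-1],[0,0,0,0,0,0,0.2],[0,0,0,0,0,0,0.3],[0,0,0,0,0,0,0.5],[0,0,0,0,0,0,1],[0,0,0,0,0,0,1],[0,0,0,0,0,0,1],[0,0,0,0,0,0,1]]]'

```text
t: 5.78
tcp_pos: [0.5835, -0.1128, 0.0609]
orientation: [0.0, 0.732, 0.681, -0.0]
wrist_force: [0.3, -0.4, 0.3]
opening: 0.34
grasp_force: 30.0
```

```bash
python3 -c "
from h import *
go((.5137,.127),.185)"
```

```text
tcp [ 0.5835 -0.1128  0.0609] yaw -4.17 shift [ 0.234  -0.087  -0.1241] tilt [ 0. -0.] F [ 0.3 -0.4  0.3] op 0.34 g 30.0 t 5.775
```

>>> drive_tool --rows '[[[0,0,0,0,0,-0.01,1],[0,0,0,0,0,-0.03,1],[0,0,0,0,0,-0.04,1],[0,0,0,0,0,-0.044,1],[0,0,0,0.02,-0.007,0,1],[0,0,0,0.04,-0.015,0,1],[0,0,0,0.04,-0.015,0,1],[0,0,0,0.04,-0.015,0,1],[0,0,0,0.04,-0.015,0,1],[0,0,0,0.034,-0.013,0,1],[0,0,0,0.02,-0.007,0,1],[0,0,3.3,0,0,0,1],[0,0,3.3,0,0,0,1],[0,0,0,0,0,0,1],[0,0,0,0,0,0,1]]]'

```text
t: 7.65
tcp_pos: [0.5134, 0.1268, 0.1851]
orientation: [-0.0, 0.77, 0.638, -0.0]
wrist_force: [-0.1, -0.1, -2.8]
opening: 0.345
grasp_force: 30.0
```

```bash
python3 - <<'E'
from h import *
go((.5137,.127),.061)
im,f=snap('wrist','w2')
W=[(.5506,.3215),(.5383,.2567),(.526,.1918),(.5137,.127)]
Rz=R.from_euler('z',-.1875).as_matrix()
for x,y in W:
    P=[np.array([x,y,.036])+Rz@[a*.027,b*.027,0] for a,b in((1,1),(1,-1),(-1,-1),(-1,1))]
    cv2.polylines(im,[w2px(f,P).round().astype(int)],True,(0,0,255),1)
cv2.imwrite('pics/w2o.png',im)
E
```

```text
tcp [0.5134 0.1268 0.1851] yaw -10.73 shift [0.0002 0.0003 0.1241] tilt [-0. -0.] F [-0.1 -0.1 -2.8] op 0.345 g 30.0 t 7.65
```

View pics/w2o.png

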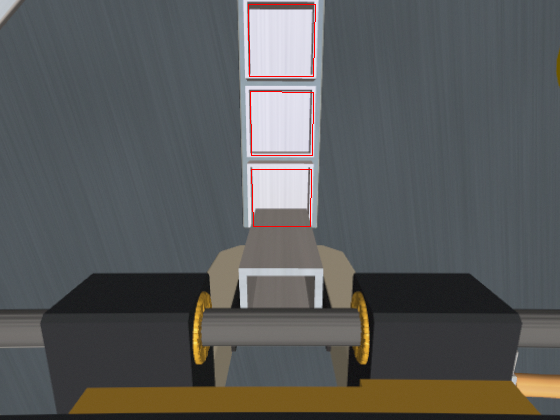

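The projected pocket rims match the real ones within about 2 mm, so I'll lower the square tube.

>>> drive_tool --rows '[[[0,0,0,0,0,0.03,1],[0,0,0,0,0,0.04,1],[0,0,0,0,0,0.035,1],[0,0,0,0,0,0.01,1],[0,0,0,0,0,0.005,1],[0,0,0,0,0,0.0025,1],[0,0,0,0,0,0.001,1],[0,0,0,0,0,0,1],[0,0,0,0,0,0,1]]]'

```text
t: 8.82
tcp_pos: [0.5138, 0.1271, 0.0619]
orientation: [0.0, 0.77, 0.638, 0.0]
wrist_force: [0.5, -0.1, -2.5]
opening: 0.345
grasp_force: 30.0
```

>>> drive_tool --rows '[[[0,0,0,0,0,0.0005,1],[0,0,0,0,0,0.0004,1],[0,0,0,0,0,0.0003,1],[0,0,0,0,0,0,1],[0,0,0,0,0,0,1]]]'

```text
t: 9.45
tcp_pos: [0.5137, 0.127, 0.0608]
orientation: [-0.0, 0.77, 0.638, 0.0]
wrist_force: [-1.4, 0.0, 5.2]
opening: 0.344
grasp_force: 30.0
```

>>> drive_tool --rows '[[[0,0,0,0,0,0,0.25],[0,0,0,0,0,0,0],[0,0,0,0,0,0,-0.4],[0,0,0,0,0,0,-0.8],[0,0,0,0,0,-0.02,-1],[0,0,0,0,0,-0.05,-1],[0,0,0,0,0,-0.055,-1],[0,0,0,-0.03,0.012,0,-1],[0,0,0,-0.047,0.018,0,-1],[0,0,0,-0.047,0.018,0,-1],[0,0,0,-0.047,0.018,0,-1],[0,0,0,-0.047,0.018,0,-1],[0,0,0,-0.047,0.018,0,-1],[0,0,0,-0.024,0.009,0,-1],[0,0,-3.6,0,0,0,-1],[0,0,-3.6,0,0,0,-1],[0,0,0,0,0,0,-1],[0,0,0,0,0,0,-1]]]'

```text
t: 11.7
tcp_pos: [0.5686, -0.1776, 0.1852]
orientation: [-0.0, 0.729, 0.684, -0.0]
wrist_force: [0.4, 1.0, 0.4]
opening: 1.001
grasp_force: 0.0
```

```bash
python3 -c "
from h import *
snap('top','t2');go((.5693,-.1785),.061)"
```

```text
tcp [ 0.5686 -0.1776  0.1852] yaw -3.6 shift [-0.0009  0.0008  0.1242] tilt [-0. -0.] F [0.6 0.1 0.7] op 0.999 g 0.0 t 11.75
```

View pics/t2.png

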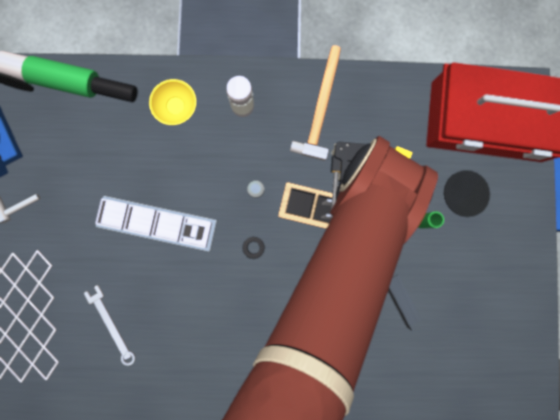

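The square tube stands upright in the right-end pocket at (194,232). Next is the channel.

>>> drive_tool --rows '[[[0,0,0,-0.001,0.001,0.03,-1],[0,0,0,0,0,0.04,-1],[0,0,0,0,0,0.035,-1],[0,0,0,0,0,0.019,-1],[0,0,0,0,0,0,-1],[0,0,0,0,0,0,-1],[0,0,0,0,0,0,0.1],[0,0,0,0,0,0,0.2],[0,0,0,0,0,0,0.4],[0,0,0,0,0,0,1],[0,0,0,0,0,0,1],[0,0,0,0,0,0,1],[0,0,0,0,0,0,1]]]'

```text
t: 13.38
tcp_pos: [0.5695, -0.1787, 0.0613]
orientation: [-0.0, 0.729, 0.685, -0.0]
wrist_force: [0.8, -0.1, -0.3]
opening: 0.389
grasp_force: 29.9
```

```bash
python3 -c "
from h import *
go((.526,.1918),.185)"
```

```text
tcp [ 0.5695 -0.1787  0.0613] yaw -3.57 shift [ 0.3671 -0.0666 -0.1237] tilt [-0.  0.] F [ 0.8 -0.1 -0.3] op 0.389 g 29.9 t 13.375
```

>>> drive_tool --rows '[[[0,0,0,0,0,-0.01,1],[0,0,0,0,0,-0.03,1],[0,0,0,0,0,-0.04,1],[0,0,0,0,0,-0.044,1],[0,0,0,0.03,-0.0055,0,1],[0,0,0,0.047,-0.0085,0,1],[0,0,0,0.047,-0.0085,0,1],[0,0,0,0.047,-0.0085,0,1],[0,0,0,0.047,-0.0085,0,1],[0,0,0,0.047,-0.0085,0,1],[0,0,0,0.047,-0.0085,0,1],[0,0,0,0.035,-0.0065,0,1],[0,0,0,0.02,-0.0036,0,1],[0,0,3.6,0,0,0,1],[0,0,3.5,0,0,0,1],[0,0,0,0,0,0,1],[0,0,0,0,0,0,1]]]'

```text
t: 15.5
tcp_pos: [0.526, 0.1909, 0.1853]
orientation: [0.0, 0.77, 0.638, -0.0]
wrist_force: [0.2, 1.2, -3.6]
opening: 0.384
grasp_force: 29.9
```

```bash
python3 -c "
from h import *
go((.526,.1918),.0615)"
```

```text
tcp [0.526  0.1909 0.1853] yaw -10.69 shift [ 0.0009 -0.0002  0.1238] tilt [-0. -0.] F [ 0.2  1.2 -3.6] op 0.384 g 29.9 t 15.5
```

>>> drive_tool --rows '[[[0,0,0,0.001,0,0.03,1],[0,0,0,0,0,0.04,1],[0,0,0,0,0,0.035,1],[0,0,0,0,0,0.01,1],[0,0,0,0,0,0.005,1],[0,0,0,0,0,0.002,1],[0,0,0,0,0,0.001,1],[0,0,0,0,0,0.0006,1],[0,0,0,0,0,0.0004,1],[0,0,0,0,0,0,1],[0,0,0,0,0,0,1]]]'

```text
t: 16.88
tcp_pos: [0.5262, 0.1927, 0.0613]
orientation: [0.0, 0.77, 0.638, 0.0]
wrist_force: [0.2, -0.7, -2.6]
opening: 0.387
grasp_force: 29.9
```

>>> drive_tool --rows '[[[0,0,0,0,0,0.0005,1],[0,0,0,0,0,0.0003,1],[0,0,0,0,0,0,1],[0,0,0,0,0,0,1]]]'

```text
t: 17.38
tcp_pos: [0.5262, 0.1927, 0.0612]
orientation: [-0.0, 0.77, 0.638, 0.0]
wrist_force: [-2.5, -0.3, 5.8]
opening: 0.386
grasp_force: 30.0
```

>>> drive_tool --rows '[[[0,0,0,0,0,0,0.2],[0,0,0,0,0,0,0],[0,0,0,0,0,0,-0.4],[0,0,0,0,0,0,-0.8],[0,0,0,0,0,-0.02,-1],[0,0,0,0,0,-0.05,-1],[0,0,0,0,0,-0.055,-1],[0,0,0,-0.03,0.008,0,-1],[0,0,0,-0.048,0.0129,0,-1],[0,0,0,-0.048,0.0129,0,-1],[0,0,0,-0.048,0.0129,0,-1],[0,0,0,-0.048,0.0129,0,-1],[0,0,0,-0.048,0.0129,0,-1],[0,0,0,-0.048,0.0129,0,-1],[0,0,0,-0.048,0.0129,0,-1],[0,0,0,-0.035,0.0094,0,-1],[0,0,0,-0.02,0.005,0,-1],[0,0,-2,0,0,0,-1],[0,0,0,0,0,0,-1],[0,0,0,0,0,0,-1]]]'

```text
t: 19.88
tcp_pos: [0.5595, -0.2396, 0.1854]
orientation: [-0.001, 0.758, 0.653, 0.0]
wrist_force: [0.3, 0.8, 0.6]
opening: 1.0
grasp_force: 0.0
```

```bash
python3 -c "
from h import *
go((.5587,-.2416),.061)"
```

```text
tcp [ 0.5595 -0.2396  0.1854] yaw -8.5 shift [-0.0022 -0.0004  0.1244] tilt [-0.     0.001] F [0.3 0.8 0.6] op 1.0 g 0.0 t 19.875
```

>>> drive_tool --rows '[[[0,0,0,-0.001,-0.0005,0.03,-1],[0,0,0,0,0,0.04,-1],[0,0,0,0,0,0.035,-1],[0,0,0,0,0,0.019,-1],[0,0,0,0,0,0,-0.5],[0,0,0,0,0,0,0],[0,0,0,0,0,0,0.4],[0,0,0,0,0,0,0.55],[0,0,0,0,0,0,0.65],[0,0,0,0,0,0,0.75],[0,0,0,0,0,0,1],[0,0,0,0,0,0,1],[0,0,0,0,0,0,1],[0,0,0,0,0,0,1]]]'

```text
t: 21.62
tcp_pos: [0.5583, -0.2428, 0.0614]
orientation: [-0.0, 0.759, 0.652, -0.0]
wrist_force: [0.5, 0.1, -0.4]
opening: 0.17
grasp_force: 30.0
```

```bash
python3 -c "
from h import *
go((.5383,.2567),.185)"
```

```text
tcp [ 0.5583 -0.2428  0.0614] yaw -8.67 shift [ 0.4908 -0.0951 -0.1236] tilt [-0. -0.] F [ 0.5  0.1 -0.4] op 0.17 g 30.0 t 21.625
```

>>> drive_tool --rows '[[[0,0,0,0,0,-0.01,1],[0,0,0,0,0,-0.03,1],[0,0,0,0,0,-0.04,1],[0,0,0,0,0,-0.044,1],[0,0,0,0.03,-0.0058,0,1],[0,0,0,0.045,-0.0087,0,1],[0,0,0,0.045,-0.0087,0,1],[0,0,0,0.045,-0.0087,0,1],[0,0,0,0.045,-0.0087,0,1],[0,0,0,0.045,-0.0087,0,1],[0,0,0,0.045,-0.0087,0,1],[0,0,0,0.045,-0.0087,0,1],[0,0,0,0.045,-0.0087,0,1],[0,0,0,0.045,-0.0087,0,1],[0,0,0,0.036,-0.007,0,1],[0,0,0,0.02,-0.004,0,1],[0,0,2,0,0,0,1],[0,0,0,0,0,0,1],[0,0,0,0,0,0,1]]]'

```text
t: 24.0
tcp_pos: [0.5388, 0.2543, 0.1857]
orientation: [0.001, 0.771, 0.637, -0.0]
wrist_force: [0.2, -0.7, -3.7]
opening: 0.17
grasp_force: 30.0
```

```bash
python3 -c "
from h import *
go((.5383,.2567),.0615)"
```

```text
tcp [0.5388 0.2543 0.1857] yaw -10.89 shift [ 0.0024 -0.001   0.1242] tilt [ 0.    -0.001] F [ 0.2 -0.7 -3.7] op 0.17 g 30.0 t 24.0
```

>>> drive_tool --rows '[[[0,0,0,0.001,0,0.03,1],[0,0,0,0,0,0.04,1],[0,0,0,0,0,0.035,1],[0,0,0,0,0,0.01,1],[0,0,0,0,0,0.005,1],[0,0,0,0,0,0.002,1],[0,0,0,0,0,0.001,1],[0,0,0,0,0,0.0006,1],[0,0,0,0,0,0.0004,1],[0,0,0,0,0,0,1],[0,0,0,0,0,0,1]]]'

```text
t: 25.38
tcp_pos: [0.5385, 0.2579, 0.0615]
orientation: [0.0, 0.77, 0.638, 0.0]
wrist_force: [-0.5, -0.2, -3.5]
opening: 0.171
grasp_force: 30.0
```

>>> drive_tool --rows '[[[0,0,0,0,0,0.0005,1],[0,0,0,0,0,0.0003,1],[0,0,0,0,0,0,1],[0,0,0,0,0,0,1]]]'

```text
t: 25.88
tcp_pos: [0.5386, 0.2579, 0.0614]
orientation: [-0.0, 0.77, 0.638, 0.0]
wrist_force: [-1.5, -0.2, 5.6]
opening: 0.17
grasp_force: 30.0
```

>>> drive_tool --rows '[[[0,0,0,0,0,0,0.5],[0,0,0,0,0,0,0],[0,0,0,0,0,0,-0.5],[0,0,0,0,0,0,-1],[0,0,0,0,0,-0.02,-1],[0,0,0,0,0,-0.05,-1],[0,0,0,0,0,-0.055,-1],[0,0,0,-0.03,0.0058,0,-1],[0,0,0,-0.052,0.0102,0,-1],[0,0,0,-0.052,0.0102,0,-1],[0,0,0,-0.052,0.0102,0,-1],[0,0,0,-0.052,0.0102,0,-1],[0,0,0,-0.052,0.0102,0,-1],[0,0,0,-0.052,0.0102,0,-1],[0,0,0,-0.052,0.0102,0,-1],[0,0,0,-0.052,0.0102,0,-1],[0,0,0,-0.052,0.0102,0,-1],[0,0,0,-0.034,0.0066,0,-1],[0,0,0,-0.02,0.004,0,-1],[0,0,0,0,0,0,-1]]]'

```text
t: 28.38
tcp_pos: [0.5422, -0.3056, 0.1855]
orientation: [-0.0, 0.77, 0.637, -0.0]
wrist_force: [0.2, 0.9, 0.4]
opening: 1.0
grasp_force: 0.0
```

```bash
python3 -c "
from h import *
go((.5413,-.3043),.061)"
```

```text
tcp [ 0.5422 -0.3056  0.1855] yaw -10.79 shift [ 0.0012 -0.001   0.1245] tilt [-0. -0.] F [0.2 0.9 0.4] op 1.0 g 0.0 t 28.375
```

>>> drive_tool --rows '[[[0,0,0,0.0015,-0.001,0.03,-1],[0,0,0,0,0,0.04,-1],[0,0,0,0,0,0.035,-1],[0,0,0,0,0,0.019,-1],[0,0,0,0,0,0,-1],[0,0,0,0,0,0,0],[0,0,0,0,0,0,0.1],[0,0,0,0,0,0,0.2],[0,0,0,0,0,0,0.4],[0,0,0,0,0,0,1],[0,0,0,0,0,0,1],[0,0,0,0,0,0,1],[0,0,0,0,0,0,1]]]'

```text
t: 30.0
tcp_pos: [0.5419, -0.3029, 0.0617]
orientation: [-0.0, 0.77, 0.638, -0.0]
wrist_force: [-1.1, 0.5, 0.9]
opening: 0.389
grasp_force: 30.0
```

```bash
python3 -c "
from h import *
go((.5506,.3215),.185)"
```

```text
tcp [ 0.5419 -0.3029  0.0617] yaw -10.67 shift [ 0.6153 -0.1071 -0.1233] tilt [-0.  0.] F [-1.1  0.5  0.9] op 0.389 g 30.0 t 30.0
```

>>> drive_tool --rows '[[[0,0,0,0,0,-0.01,1],[0,0,0,0,0,-0.03,1],[0,0,0,0,0,-0.04,1],[0,0,0,0,0,-0.044,1],[0,0,0,0.03,-0.0052,0,1],[0,0,0,0.047,-0.0082,0,1],[0,0,0,0.047,-0.0082,0,1],[0,0,0,0.047,-0.0082,0,1],[0,0,0,0.047,-0.0082,0,1],[0,0,0,0.047,-0.0082,0,1],[0,0,0,0.047,-0.0082,0,1],[0,0,0,0.047,-0.0082,0,1],[0,0,0,0.047,-0.0082,0,1],[0,0,0,0.047,-0.0082,0,1],[0,0,0,0.047,-0.0082,0,1],[0,0,0,0.047,-0.0082,0,1],[0,0,0,0.045,-0.0078,0,1],[0,0,0,0.023,-0.004,0,1],[0,0,0,0,0,0,1],[0,0,0,0,0,0,1]]]'

```text
t: 32.5
tcp_pos: [0.5511, 0.3178, 0.1859]
orientation: [0.001, 0.771, 0.637, -0.001]
wrist_force: [0.3, -0.5, -1.5]
opening: 0.382
grasp_force: 30.0
```

```bash
python3 -c "
from h import *
go((.5506,.3215),.0617)"
```

```text
tcp [0.5511 0.3178 0.1859] yaw -10.89 shift [ 0.0038 -0.0013  0.1242] tilt [ 0.    -0.003] F [ 0.3 -0.5 -1.5] op 0.382 g 30.0 t 32.5
```

>>> drive_tool --rows '[[[0,0,0,0.001,0,0.03,1],[0,0,0,0,0,0.04,1],[0,0,0,0,0,0.035,1],[0,0,0,0,0,0.01,1],[0,0,0,0,0,0.005,1],[0,0,0,0,0,0.002,1],[0,0,0,0,0,0.001,1],[0,0,0,0,0,0.0006,1],[0,0,0,0,0,0.0004,1],[0,0,0,0,0,0,1],[0,0,0,0,0,0,1]]]'

```text
t: 33.88
tcp_pos: [0.5506, 0.3223, 0.0617]
orientation: [0.0, 0.77, 0.638, -0.0]
wrist_force: [0.5, 1.2, -1.7]
opening: 0.383
grasp_force: 30.0
```

>>> drive_tool --rows '[[[0,0,0,0,0,0.0005,1],[0,0,0,0,0,0.0003,1],[0,0,0,0,0,0,1],[0,0,0,0,0,0,1]]]'

```text
t: 34.38
tcp_pos: [0.5507, 0.3223, 0.0616]
orientation: [-0.0, 0.77, 0.638, 0.0]
wrist_force: [-2.8, -0.9, 5.6]
opening: 0.385
grasp_force: 30.0
```

>>> drive_tool --rows '[[[0,0,0,0,0,0,0.2],[0,0,0,0,0,0,0],[0,0,0,0,0,0,-0.4],[0,0,0,0,0,0,-0.8],[0,0,0,0,0,-0.02,-1],[0,0,0,0,0,-0.05,-1],[0,0,0,0,0,-0.05,-1],[0,0,0,0,0,-0.05,-1],[0,0,0,-0.04,0,-0.02,-1],[0,0,0,-0.05,0,0,-1],[0,0,0,-0.05,0,0,-1],[0,0,0,-0.05,0,0,-1],[0,0,0,-0.05,0,0,-1],[0,0,0,-0.04,0,0,-1],[0,0,0,-0.03,0,0,-1],[0,0,0,0,0,0,-1],[0,0,0,0,0,0,-1]]]'

```text
t: 36.5
tcp_pos: [0.4937, 0.0189, 0.2516]
orientation: [-0.0, 0.769, 0.639, 0.001]
wrist_force: [0.3, 1.4, 1.1]
opening: 1.0
grasp_force: 0.0
```

```bash
python3 -c "
from h import *
t,f=snap('top','t3');s,_=snap('side','s3')
z=lambda i:cv2.resize(i,(790,290),interpolation=cv2.INTER_CUBIC)
cv2.imwrite('pics/fin.png',np.vstack([z(t[180:263,70:296]),z(s[110:220,130:430])]))"
```

```text
(no output)
```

View pics/fin.png

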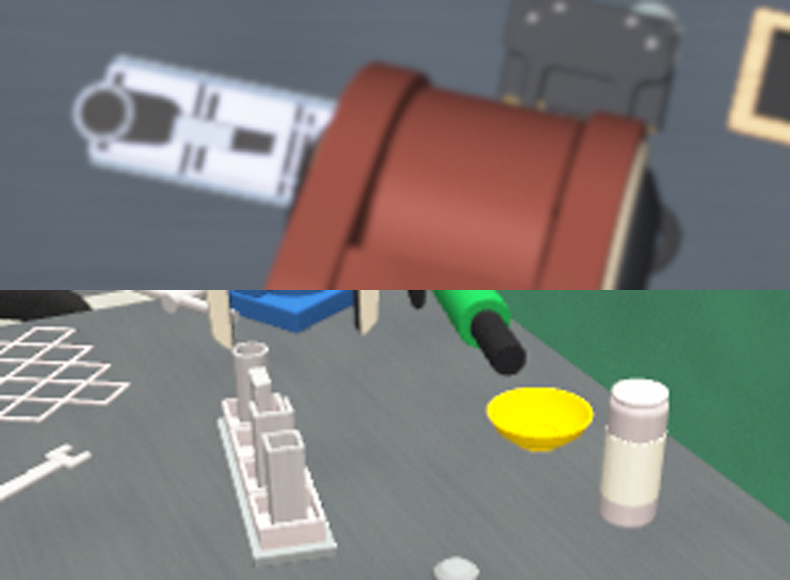

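The side crop shows all four stubs upright in the weld rack: round at the far (left) end, then flat, channel and square at the right end. The gripper is clear of them.

```bash
python3 -c "
from h import *
print(workorder.close_job())"
```

```text
the job is handed in; nothing more can be done
None
```

All four stubs stand upright in the weld rack in reverse order (left to right: round tube, flat bar, channel, square tube), each set down without dropping, and the job was handed in at about 37 s; no verdict was returned.

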